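Turn the drying tag of the tall cylinder to dry

TASK

The tall clay cylinder is dry now: with a fingertip, lift the free end of the flip tag on its ware board and push the tag right over its hinge until it lies down flat on the other side with the sun showing. Use light fingertip pushes only, do not pinch or force the tag; leave the other two tags as they are and every pot and the tub standing where it is, then move clear.

Things in the scene. Friction and masses are not known exactly. Their poses are not given: they have to be found in the camera images.
- vase_board: the plywood ware board that carries the tall cylinder: 310 mm long (its x) by 150 mm wide (its y), its top 40 mm above the table on two battens, fixed to the table. Origin: centre of its underside, on the table; x points along the board from the end with the flip tag towards the pottery piece. The pottery stands about 68 mm along +x
- vase_tag (a joint): hinge angle of the cylinder's tag, rad: 0 = lying level towards the robot's end of the board, drop picture up; pi/2 = upright; pi = flipped over, level above the board, towards the pot, sun picture up (top face 60.5 mm above the table). Stops at 0 and pi. Starts at 0 to 0.35. Stiff hinge, 0.045 N m (about 1 N at the free end): the 50 g tag stays where it is left
- vase_tag_hinge (a point): middle of the hinge axis of the tag on the board of the tall cylinder: 105 mm along -x from the board's origin, 58 mm above the table, the axis level along the board's y, frame turned as the board. Under it a block 22 mm (x) by 70 mm (y), top 52 mm above the table; rest strips 43 mm either side, tops 55 mm above the table
- vase_tag_edge (a point): middle of the free end of the tag, 80 mm from the hinge axis, midway in its 5 mm thickness; moves with the tag. The tag is a plain white plastic paddle: 56 mm wide, its last 7 mm narrowed to 46 mm. Lying at angle 0 it overhangs the board's end by 30 mm, 55 mm above the table. Dark pictures: a drop on one face, a sun with 8 rays on the other
- bowl_board: the plywood ware board that carries the low bowl: 310 mm long (its x) by 150 mm wide (its y), its top 40 mm above the table on two battens, fixed to the table. Origin: centre of its underside, on the table; x points along the board from the end with the flip tag towards the pottery piece. The pottery stands about 68 mm along +x
- bowl_tag (a joint): hinge angle of the bowl's tag, as for the cylinder's. Starts at 0 to 0.3 (drop up)
- bowl_tag_hinge (a point): middle of the hinge axis of the tag on the board of the low bowl: 105 mm along -x from the board's origin, 58 mm above the table, the axis level along the board's y, frame turned as the board. Under it a block 22 mm (x) by 70 mm (y), top 52 mm above the table; rest strips 43 mm either side, tops 55 mm above the table
- bowl_tag_edge (a point): middle of the free end of the tag of the low bowl, 80 mm from its hinge; the tag is like the cylinder's
- box_board: the plywood ware board that carries the square box pot: 310 mm long (its x) by 150 mm wide (its y), its top 40 mm above the table on two battens, fixed to the table. Origin: centre of its underside, on the table; x points along the board from the end with the flip tag towards the pottery piece. The pottery stands about 68 mm along +x
- box_tag (a joint): hinge angle of the box pot's tag, as for the cylinder's. Starts flipped already, at 2.9 to pi (sun up)
- box_tag_hinge (a point): middle of the hinge axis of the tag on the board of the square box pot: 105 mm along -x from the board's origin, 58 mm above the table, the axis level along the board's y, frame turned as the board. Under it a block 22 mm (x) by 70 mm (y), top 52 mm above the table; rest strips 43 mm either side, tops 55 mm above the table
- box_tag_edge (a point): middle of the free end of the tag of the square box pot, 80 mm from its hinge; the tag is like the cylinder's
- vase: tall open clay cylinder with raised stems round it, dry and unfired, 130 mm high, about 100 mm across, 0.6 kg, loose on its board. Origin: centre of its underside
- bowl: low round clay bowl, 55 mm high, 124 mm across, loose on its board. Origin: centre of its underside
- box: open square clay box pot, 100 x 100 x 70 mm high, loose on its board. Origin: centre of its underside
- tub: white plastic slip tub, empty, 110 x 90 x 55 mm high, loose on the table left of the boards. Origin: centre of its underside
Things that resemble listed ones, but are neither listed nor needed, are in the scene too. Leave any pink look-alike of the box alone.

How it is judged (in metres and radians):
On the way:
1. the fingers push the cylinder's tag up past upright (value of joint vase_tag between 1.6 and 2.7 rad and contact force between the fingers and vase_board above 0.05 N).
At the end, for the whole second after the job is handed in: the cylinder's tag lies flipped over, sun up, within 8 degrees of level, and still; the ends of the other two tags are within 15 mm of where they were; the three pots and the tub stand upright within 15 mm of where they were (value of joint vase_tag above 3 rad and velocity of joint vase_tag between -0.05 and 0.05 rad/s and distance of each of bowl_tag_edge, box_tag_edge, vase, bowl, box, tub from where it was at the start of the episode below 0.015 m and angle between each of vase, bowl, box, tub's own z axis and vertical below 0.1 rad); the robot touches nothing.
It fails at once if a pot or the tub is pushed, lifted or carried more than 15 mm (distance of any of vase, bowl, box, tub from where it was at the start of the episode above 0.015 m).
It fails at once if another tag is moved by more than 15 mm at its end (distance of any of bowl_tag_edge, box_tag_edge from where it was at the start of the episode above 0.015 m).
It fails at once if the tag or its board is pinched or forced: more than 35 N from the fingers (contact force between the fingers and vase_board above 35 N).
It also fails if it takes over 48 s, if anything falls off the work surface, if the arm or the gripper's body presses on something with over 40 N, if the wrist force passes 120 N, or if a joint passes its speed limit or range.

ROBOT

A 6-joint arm with a two-finger parallel gripper is mounted at the origin on the work surface. World frame = base frame: x ahead of the robot, y to its left, z up, the work surface at z = 0. Lengths are in m, angles in degrees, forces in N, time in s.
With the tool pointing down it reaches from about 0.325 to 0.775 m from the base axis. Payload 5.5 kg.
Tool frame: the origin (TCP) lies at the very end of the fingers, on their centre line; the grasp point (between the pads) lies 19 mm behind it; y points along the fingers, z is the direction in which the jaws open and shut, and the axes are right-handed (so a half turn about y gives the same grasp; the last joint's range is limited). The gripper opens to 88 mm and grips with 3 to 60 N. Pads are 20 mm wide; open, the fingers measure 115 mm over their backs; the gripper's body (75 mm by 178 mm) begins 61 mm behind the grasp point.
Start: joints at [66.538, 5.22, 70.514, -0, 104.267, -3.249], TCP at [0.207, 0.563, 0.223] pointing down, gripper open.
Joint ranges: [-164.24, 164.24], [-49.07, 125.15], [9.68, 141.18], [-86.29, 266.29], [3.28, 154.24], [-151.56, 151.56]. Speed limits (degrees/s): [147.25, 147.25, 172.46, 180, 180, 180].

INTERFACE

Orientations are given as [roll, pitch, yaw] about the fixed x, y, z axes, in that order (R = Rz(yaw) Ry(pitch) Rx(roll)).
In Python, from workcell import arm gives the robot as it stands.
- The arm moves only by the tool move_arm, never from a script. Its argument "rows" is a list of rows, each a list of 3 entries, a list of its own where there are three numbers: the shift along the tool's x, y, z in cm, then the turn about the tool's y in degrees, then the finger opening in cm, from 0 to 8.78. A call has 1 to 12 rows; each row shifts and turns the commanded pose from where the row before left it, along the tool's axes as they then stand; what a row does not reach is not made up. A row lasts 1/12 s, in which the tool goes at most 41.7 mm and 7.16 degrees, less where a joint would pass 70% of its speed; a pose out of reach is approached as far as the arm can. A call is refused whole if a number of a shift passes 4.17 or a number of a turn 7.16, either way. A call with a gripper value outside its range is refused whole. The fingers move at their own pace and stop on an object; "grip_force" is the grip in N (left out, the last holds). Time passes only in rows, so rows that do not move let the fingers close. It gives the time, the measured TCP pose, the force and the opening at its end, in the units of the state.
- arm.observe(): the state, without advancing time (a new reading comes with each control period).
- arm.capture(name): name is "scene" or "top" or "wrist"; returns a dict with "image" (480x640x3 uint8, red, green, blue), "K" (3x3 intrinsics, pixels), "R" (3x3) and "t" (3): a world point X has camera coordinates R X + t. Camera axes: x right, y down, z forward; pixel columns grow to the right and rows downward; lengths in m; the calibration is good to about 2 mm. A picture is of the moment at which its call begins. There is no depth.
- arm.job_done(): hands the job in, once; it reports no verdict.
Trained networks look in a picture, given as the dict that the camera call returned (one of the last four; its "shot" number tells which), for a name from the list of things; names that differ only in an ending like _2 or _b are one class to them, and where a whole thing is asked for, a point or a joint stands for the part that bears it (a point fixed in the world has none). Each returns a list of dicts, best first, with "score" (0 to 1); they miss things now and then, are a little off and sometimes report something else, mostly with a low value. They report only what shows in the picture. A call takes as long as a camera call. They do not tell look-alikes from the thing itself.
- arm.find_in(picture, name): "bbox" ([left, top, right, bottom] in pixels, round what is visible of it).
- arm.masks_of(picture, name): "region" (480x640 bool, what is visible of it) and "bbox" ([left, top, right, bottom] in pixels, round what is visible of it).
- arm.place_of(picture, name): "position" ([row, column] in pixels: a listed point, or the origin of a listed thing).
The state is a dict: "clock": time; "joint_positions": joint angles; "dq": joint speeds; "effort": joint torques, N m; "ee_pos": TCP position; "tcp_rot": TCP orientation; "wrist_force": force on the tool from outside, world axes, zero at the start; "torque": the same for the moment, N m; "finger_gap": finger opening in m.
Only numpy, scipy, OpenCV 4.12 (cv2) and the standard library are available. Lean on these libraries where they do the work, as an engineer would, in place of code of your own. Each camera call takes 0.05 s, during which the arm holds its last target. There are 200 camera calls.

## Working session

There is one attempt and no reset: what is moved stays moved. The work goes in short steps, Python scripts to look and compute and a tool call to move; the robot and the scene stay as the last step left them, time stands still between calls to the robot, and variables do not carry over. Pictures are saved under pics/ and viewed, about 8 in all and at most 12, crops included, and the job is handed in when it is done.

Besides the shell and the picture viewer there is one more tool, called after "Emit:" as a command line: name --argument value ..., lists and objects as JSON in quotes. move_arm: Moves the arm, as the interface text tells. Its arguments: {"type":"object","properties":{"rows":{"type":"array","items":{"type":"array"}},"grip_force":{"type":"number"}},"required":["rows"]}

```bash
mkdir -p pics; ls; cat > h.py <<'E'
import numpy as np, cv2
from workcell import arm
def ray(p,rc):
    K,R,t=map(np.array,(p["K"],p["R"],p["t"]))
    d=R.T@np.linalg.solve(K,[rc[1],rc[0],1]); return -R.T@t, d
def atz(p,rc,z):
    o,d=ray(p,rc); return o+d*(z-o[2])/d[2]
def proj(p,X):
    q=np.array(p["K"])@(np.array(p["R"])@np.array(X)+np.array(p["t"])); return q[1]/q[2],q[0]/q[2]
E
python3 - <<'E'
from h import *
s=arm.observe(); print(s)
for n in ("top","scene"):
    p=arm.capture(n); cv2.imwrite(f"pics/{n}0.png",p["image"][:,:,::-1])
    print(n,"cam",-np.array(p["R"]).T@np.array(p["t"]))
    for k,z in [("vase_board",0),("vase_tag_hinge",.058),("vase_tag_edge",.06),("bowl_tag_hinge",.058),("box_tag_hinge",.058),("vase",.04),("bowl",.04),("box",.04),("tub",0),("vase_tag",None)]:
        try:
            if z is None: print(k,[(d["bbox"],round(d["score"],2)) for d in arm.find_in(p,k)]); continue
            print(k,[(np.round(d["position"]),round(d["score"],2),np.round(atz(p,d["position"],z),3)) for d in arm.place_of(p,k)])
        except Exception as e: print(k,e)
E
```

```text
pics
{'clock': 0.0, 'joint_positions': array([ 6.65359474e+01,  5.26374194e+00,  7.05795610e+01, -1.53552559e-03,
        1.04268162e+02, -3.24862254e+00]), 'dq': array([ 0.00748435, -0.06223448, -0.01541156,  0.01906049,  0.02455187,
       -0.07716334]), 'effort': array([ 1.24604259e-03, -4.46449363e+01, -4.06445861e+01,  7.00025400e-02,
        2.91887170e-02, -1.74497541e-04]), 'ee_pos': array([0.20722256, 0.56276522, 0.22152313]), 'tcp_rot': array([-9.01113706e+01,  4.83010303e-03, -2.02158118e+01]), 'wrist_force': array([ 0.56168548,  0.26539267, -1.0208165 ]), 'torque': array([0.05330335, 0.02489811, 0.01350352]), 'finger_gap': 0.08793271402736133}
top cam [0.33096516 0.08730264 1.43346696]
vase_board [(array([222., 268.]), 0.58, array([0.661, 0.224, 0.   ]))]
vase_tag_hinge [(array([256., 268.]), 0.66, array([0.555, 0.218, 0.058]))]
vase_tag_edge [(array([186., 445.]), 0.65, array([ 0.738, -0.258,  0.06 ]))]
bowl_tag_hinge [(array([257., 351.]), 0.81, array([ 0.55 , -0.001,  0.058]))]
box_tag_hinge [(array([242., 434.]), 0.55, array([ 0.585, -0.222,  0.058]))]
vase [(array([1
[... 947 characters left out ...]
237, 0.06 ]))]
bowl_tag_hinge [(array([231., 286.]), 0.86, array([0.546, 0.007, 0.058]))]
box_tag_hinge [(array([201., 196.]), 0.9, array([ 0.577, -0.221,  0.058]))]
vase [(array([343., 334.]), 0.69, array([0.729, 0.237, 0.04 ])), (array([242., 166.]), 0.43, array([ 0.701, -0.204,  0.04 ]))]
bowl [(array([280., 231.]), 0.72, array([ 0.712, -0.018,  0.04 ]))]
box [(array([249., 136.]), 0.95, array([ 0.754, -0.242,  0.04 ])), (array([195., 296.]), 0.85, array([ 0.415, -0.051,  0.04 ])), (array([167., 228.]), 0.8, array([ 0.42 , -0.254,  0.04 ]))]
tub [(array([317., 499.]), 0.56, array([0.468, 0.476, 0.   ]))]
vase_tag [([363.3, 239.0, 397.6, 279.2], 0.71), ([277.0, 237.7, 415.7, 400.7], 0.27)]
```

View pics/scene0.png

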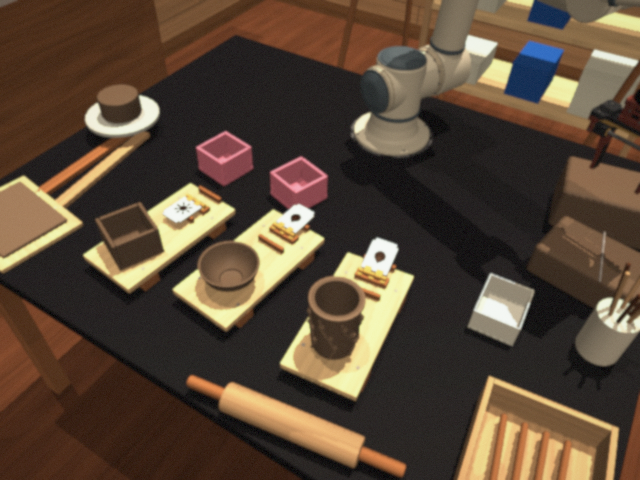

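View pics/top0.png

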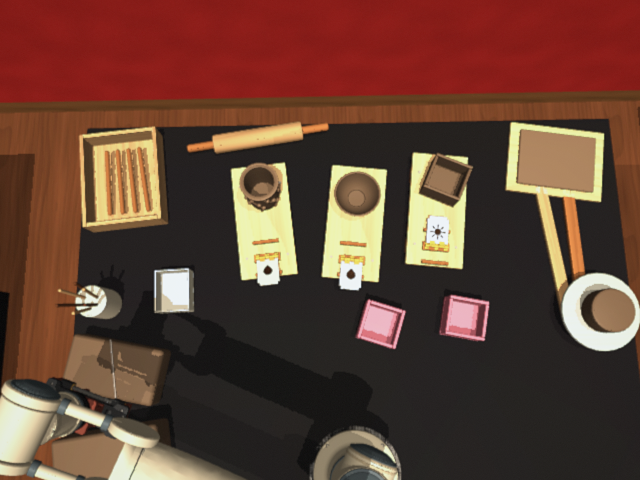

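The views show three boards. The vase board is the left one in the top view, with its tag's free end near (row 285, col 270) and drop up. The box tag already shows the sun. Next I'll zoom in for the hinge, yaw and tag angle.

```bash
python3 - <<'E'
from h import *
a=cv2.imread("pics/top0.png")[150:300,215:315]; b=cv2.imread("pics/scene0.png")[225:405,275:425]
a=cv2.resize(a,(400,600),interpolation=cv2.INTER_CUBIC); b=cv2.resize(b,(400,480),interpolation=cv2.INTER_CUBIC)
c=np.zeros((600,800,3),np.uint8); c[:,:400]=a; c[:480,400:]=b
cv2.imwrite("pics/z1.png",c)
p=arm.capture("top"); print(p["K"])
# board top corners approx (row,col)
for rc in [(167,232),(163,285),(280,242),(275,297)]: print(rc,np.round(atz(p,rc,.04),3))
E
```

```text
[[528.94342073   0.         309.25498905]
 [  0.         528.94342073 246.16537348]
 [  0.           0.           1.        ]]
(167, 232) [0.808 0.319 0.04 ]
(163, 285) [0.817 0.173 0.04 ]
(280, 242) [0.494 0.288 0.04 ]
(275, 297) [0.506 0.142 0.04 ]
```

View pics/z1.png

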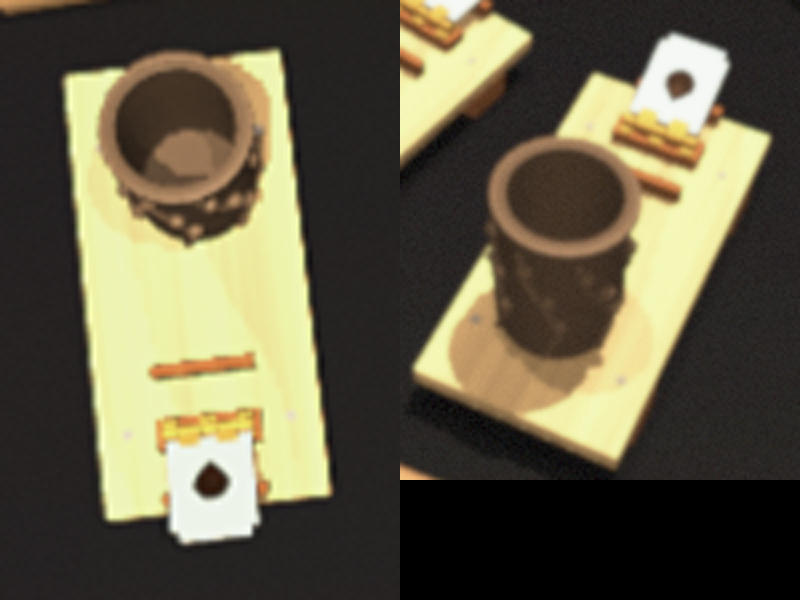

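```bash
python3 - <<'E'
from h import *
from scipy.optimize import least_squares
P={n:arm.capture(n) for n in("top","scene")}
T=lambda r,c:(150+r/4,215+c/4); S=lambda r,c:(225+r/2.6667,275+c/2.6667)
B=[("top",T(75,65),(155,75)),("top",T(50,280),(155,-75)),("top",T(520,107),(-155,75)),("top",T(495,329),(-155,-75)),
 ("scene",S(135,370),(-155,75)),("scene",S(366,15),(155,-75)),("scene",S(458,212),(155,75))]
G=[("top",T(543,180),23),("top",T(535,255),-23),("scene",S(35,262),-23),("scene",S(62,326),23)]
def W(q,v): # board mm->world
    c,s=np.cos(q[2]),np.sin(q[2]); return np.array([q[0]+(c*v[0]-s*v[1])/1e3,q[1]+(s*v[0]+c*v[1])/1e3,v[2]/1e3])
def f(q):
    r=[np.subtract(proj(P[n],W(q,(*v,40))),rc) for n,rc,v in B]
    th=q[3]; r+=[np.subtract(proj(P[n],W(q,(-105-80*np.cos(th),w,58+80*np.sin(th)))),rc) for n,rc,w in G]
    return np.ravel(r)
o=least_squares(f,[.65,.23,.09,.1],x_scale=[.01,.01,.05,.1]); q=o.x
print(q[:2],np.degrees(q[2]),q[3]); print(np.round(o.fun.reshape(-1,2),1))
for v in [(-105,0,58),(-185,0,58),(68,0,40)]: print(v,W(q,v).round(4))
for n in P:
  for k,v in(("vase_tag_hinge",(-105,0,58)),("vase_tag_edge",(-105-80*np.cos(q[3]),0,58+80*np.sin(q[3])))): print(n,k,np.round(proj(P[n],W(q,v))))
E
```

```text
[0.65749094 0.23213751] 6.064334555403813 0.21646471563471067
[[-0.3 -0.7]
 [-0.4 -0.4]
 [-0.4 -0.6]
 [-0.9  0. ]
 [-0.6 -1. ]
 [ 0.  -1.9]
 [-0.7  0.8]
 [ 0.6  0.2]
 [ 0.5 -0.8]
 [ 1.3  2.3]
 [-1.8 -1.2]]
(-105, 0, 58) [0.5531 0.221  0.058 ]
(-185, 0, 58) [0.4735 0.2126 0.058 ]
(68, 0, 40) [0.7251 0.2393 0.04  ]
top vase_tag_hinge [257. 267.]
top vase_tag_edge [285. 269.]
scene vase_tag_hinge [273. 371.]
scene vase_tag_edge [243. 386.]
```

The fit agrees with the networks. The hinge is at (0.553, 0.221, 0.058), the board yaw is about 6°, and the tag is at about 0.2 rad, so its end is about 74 mm up. I'll turn the tool square to the board and travel to the outside of the free end with the fingers shut.

Emit:
move_arm --rows '[[[0, 0, 0], -6.6, 0], [[0, 0, 0], -6.6, 0], [[0, 0, 0], -6.6, 0], [[0, 0, 0], -6.5, 0], [[1.3, 0, -2.6], 0, 0], [[1.3, 0, -2.6], 0, 0], [[1.3, 0, -2.6], 0, 0], [[1.3, 0, -2.6], 0, 0], [[1.3, 0, -2.6], 0, 0], [[1.3, 0, -2.6], 0, 0], [[1.3, 0, -2.6], 0, 0], [[1.3, 0, -2.6], 0, 0]]' --grip_force 5

```text
clock: 2.25
ee_pos: [0.3333, 0.366, 0.2228]
tcp_rot: [-90.0, -0.0, 6.1]
wrist_force: [0.1, -0.3, 0.9]
finger_gap: 0.0114
```

Emit:
move_arm --rows '[[[1.2, 0, -2.0], 0, 0], [[1.2, 0, -2.0], 0, 0], [[1.2, 0, -2.0], 0, 0], [[1.2, 0, -2.0], 0, 0], [[1.2, 0, -2.0], 0, 0], [[1.2, 0, -2.0], 0, 0], [[1.2, 0, -2.0], 0, 0], [[1.0, 0, -1.8], 0, 0], [[0, 0, 0], 0, 0], [[0, 0, 0], 0, 0]]'

```text
clock: 3.08
ee_pos: [0.4433, 0.2196, 0.2226]
tcp_rot: [-90.0, 0.0, 6.0]
wrist_force: [0.4, -0.7, 0.3]
finger_gap: 0.0006
```

```bash
python3 - <<'E'
from h import *
print(arm.observe()["ee_pos"],arm.observe()["wrist_force"])
p=arm.capture("wrist"); cv2.imwrite("pics/w1.png",p["image"][:,:,::-1])
E
```

```text
[0.44327824 0.21957288 0.22259754] [ 0.37177771 -0.72790965  0.27042636]
```

View pics/w1.png

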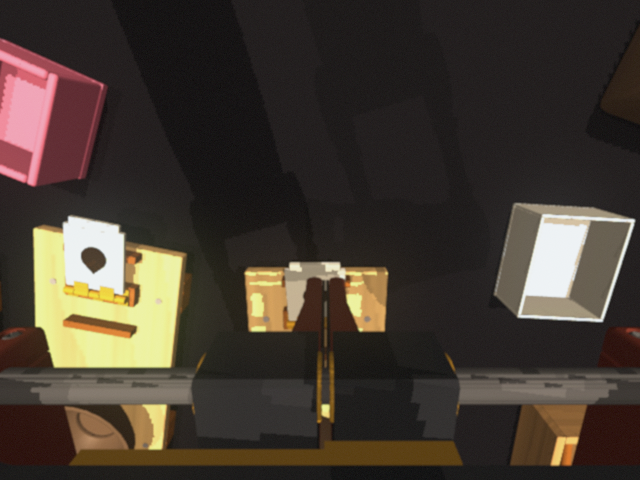

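The wrist view shows the tag's free end at row 263, columns 289–340, with the fingertips just in front at about (285, 325). I'll check that against the fit.

```bash
python3 - <<'E'
from h import *
p=arm.capture("wrist"); u=np.array([.9944,.1056]);v=np.array([-.1056,.9944]);h=np.array([.5531,.221])
for th in (0.05,.15,.2,.25,.3):
    for w in(-.023,.023):
        for dz in (.0025,):
            X=np.r_[h-u*(.08*np.cos(th)+dz*np.sin(th))+v*w,.058+.08*np.sin(th)+dz*np.cos(th)]
            print(th,w,np.round(proj(p,X),1),end=" ")
    print()
print("board corners",[np.round(proj(p,np.r_[h-u*.05+v*w,.04]),1) for w in(-.075,.075)])
print("tcp",np.round(proj(p,arm.observe()["ee_pos"]),1))
for k in("vase_tag_edge","vase_tag_hinge"): print(k,[(np.round(d["position"]),d["score"]) for d in arm.place_of(p,k)])
g=p["image"][235:300,265:365]; cv2.imwrite("pics/w2.png",cv2.resize(g[:,:,::-1],None,fx=7,fy=7,interpolation=cv2.INTER_CUBIC))
E
```

```text
0.05 -0.023 [251.1 289.7] 0.05 0.023 [251.1 338. ] 
0.15 -0.023 [254.5 288.9] 0.15 0.023 [254.5 338.3] 
0.2 -0.023 [256.5 288.5] 0.2 0.023 [256.5 338.5] 
0.25 -0.023 [258.7 288.1] 0.25 0.023 [258.7 338.6] 
0.3 -0.023 [261.2 287.7] 0.3 0.023 [261.2 338.8] 
board corners [array([270.7, 242.9]), array([270.7, 386.8])]
tcp [297.4 326.5]
vase_tag_edge [(array([266., 316.]), 0.76)]
vase_tag_hinge [(array([323., 315.]), 0.91)]
```

View pics/w2.png

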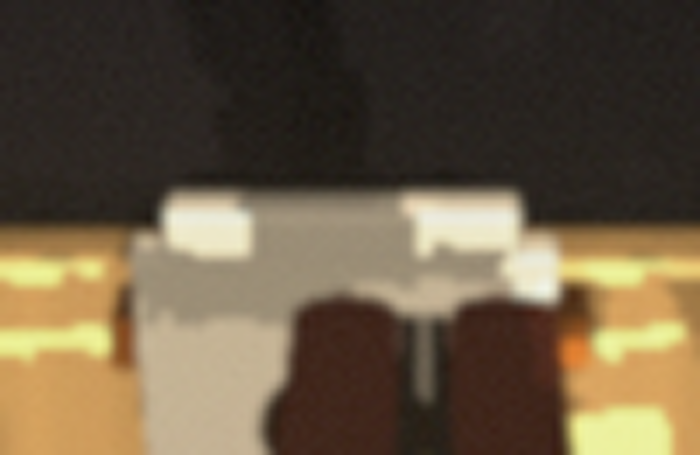

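The tag is tilted a bit more than fitted, about 0.3–0.35 rad, with its free end about 82 mm up. I'll centre sideways (−1 cm) and descend outside the end.

Emit:
move_arm --rows '[[[0, 2.0, -0.5], 0, 0], [[0, 2.5, -0.5], 0, 0], [[0, 2.5, 0], 0, 0], [[0, 2.5, 0], 0, 0], [[0, 2.5, 0], 0, 0], [[0, 2.4, 0], 0, 0], [[0, 1.0, 0], 0, 0], [[0, 0, 0], 0, 0], [[0, 0, 0], 0, 0], [[0, 0, 0], 0, 0]]'

```text
clock: 4.12
ee_pos: [0.4449, 0.2108, 0.0706]
tcp_rot: [-90.0, -0.2, 6.1]
wrist_force: [0.3, 0.2, 0.1]
finger_gap: 0.0004
```

```bash
cat >> h.py <<'E'
def st():
    s=arm.observe(); d=s["ee_pos"][:2]-[.5531,.221]
    print("t %.2f u %.1f v %.1f z %.1f mm"%(s["clock"],1e3*(d@[.9944,.1056]),1e3*(d@[-.1056,.9944]),1e3*s["ee_pos"][2]),"F",np.round(s["wrist_force"],1))
E
python3 - <<'E'
from h import *
st(); p=arm.capture("scene"); g=p["image"][190:310,310:470]
cv2.imwrite("pics/s2.png",cv2.resize(g[:,:,::-1],None,fx=4,fy=4,interpolation=cv2.INTER_CUBIC))
E
```

```text
t 4.12 u -108.7 v 1.3 z 70.6 mm F [0.3 0.2 0.1]
```

View pics/s2.png

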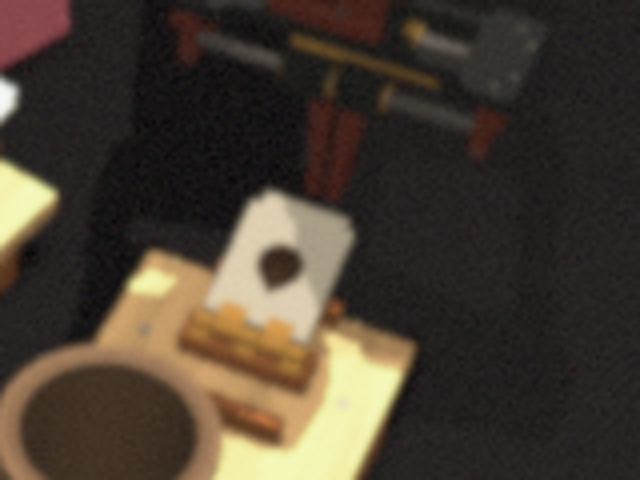

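The finger stands centred behind the tag's free end. Now I'll creep in.

Emit:
move_arm --rows '[[[0.5, 0, 0], 0, 0], [[0.5, 0, 0], 0, 0], [[0.5, 0, 0], 0, 0], [[0.2, 0, 0], 0, 0], [[0.2, 0, 0], 0, 0], [[0.2, 0, 0], 0, 0], [[0, 0, 0], 0, 0]]'

```text
clock: 4.75
ee_pos: [0.4652, 0.2123, 0.0685]
tcp_rot: [-90.0, 0.0, 6.1]
wrist_force: [-0.4, -0.2, 0.4]
finger_gap: 0.0008
```

Emit:
move_arm --rows '[[[0.1, 0, 0], 0, 0], [[0.1, -0.1, 0], 0, 0], [[0.1, -0.1, 0], 0, 0], [[0.1, -0.1, 0], 0, 0]]'

```text
clock: 5.08
ee_pos: [0.4676, 0.2127, 0.0713]
tcp_rot: [-90.0, 0.2, 6.1]
wrist_force: [-7.8, -1.1, 1.3]
finger_gap: 0.0004
```

```bash
python3 -c "
from h import *
st()"
```

```text
t 5.08 u -85.9 v 0.7 z 71.3 mm F [-7.8 -1.1  1.3]
```

Contact at about 8 N. From here I'll follow the arc, mostly upwards.

Emit:
move_arm --rows '[[[0.03, -0.2, 0], 0, 0], [[0.05, -0.2, 0], 0, 0], [[0.05, -0.2, 0], 0, 0], [[0.05, -0.2, 0], 0, 0]]'

```text
clock: 5.42
ee_pos: [0.4709, 0.213, 0.08]
tcp_rot: [-90.0, -0.0, 6.1]
wrist_force: [-2.1, -0.3, 0.3]
finger_gap: 0.0012
```

```bash
python3 - <<'E'
from h import *
st(); p=arm.capture("scene"); g=p["image"][190:310,310:470]
cv2.imwrite("pics/s3.png",cv2.resize(g[:,:,::-1],None,fx=4,fy=4,interpolation=cv2.INTER_CUBIC))
E
```

```text
t 5.42 u -82.6 v 0.7 z 80.0 mm F [-2.1 -0.3  0.3]
```

View pics/s3.png

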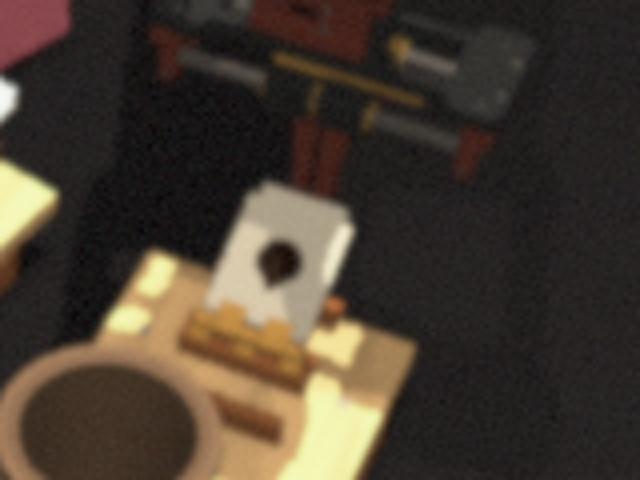

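The tag is rising (about 0.48 rad from contact geometry, roughly 12 mm of finger overlap). I'll follow the arc.

Emit:
move_arm --rows '[[[0.19, -0.28, 0], 0, 0], [[0.2, -0.28, 0], 0, 0], [[0.2, -0.28, 0], 0, 0], [[0.2, -0.28, 0], 0, 0], [[0.2, -0.28, 0], 0, 0], [[0.27, -0.26, 0], 0, 0], [[0.27, -0.26, 0], 0, 0], [[0.27, -0.26, 0], 0, 0], [[0.27, -0.26, 0], 0, 0]]'

```text
clock: 6.22
ee_pos: [0.4918, 0.2154, 0.1053]
tcp_rot: [-90.0, -0.1, 6.1]
wrist_force: [-3.0, -0.1, 2.6]
finger_gap: 0.0007
```

Emit:
move_arm --rows '[[[0.34, -0.22, 0], 0, 0], [[0.34, -0.22, 0], 0, 0], [[0.34, -0.22, 0], 0, 0], [[0.34, -0.22, 0], 0, 0], [[0.36, -0.12, 0], 0, 0], [[0.36, -0.12, 0], 0, 0], [[0.36, -0.12, 0], 0, 0], [[0.36, -0.12, 0], 0, 0], [[0.36, 0, 0], 0, 0], [[0.36, 0, 0], 0, 0], [[0.36, 0, 0], 0, 0], [[0.36, 0, 0], 0, 0]]'

```text
clock: 7.22
ee_pos: [0.5338, 0.2197, 0.1175]
tcp_rot: [-90.0, 0.0, 6.1]
wrist_force: [-1.2, 0.1, 1.4]
finger_gap: 0.0006
```

```bash
python3 - <<'E'
from h import *
st(); p=arm.capture("scene"); g=p["image"][170:310,310:470]
cv2.imwrite("pics/s4.png",cv2.resize(g[:,:,::-1],None,fx=4,fy=4,interpolation=cv2.INTER_CUBIC))
E
```

```text
t 7.22 u -19.3 v 0.8 z 117.5 mm F [-1.2  0.1  1.4]
```

View pics/s4.png

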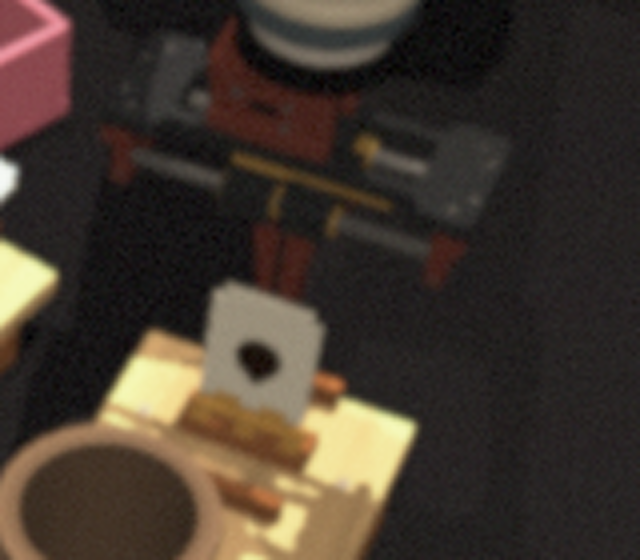

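Nearly upright, with light forces. I'll continue over the top and start to descend along the arc.

Emit:
move_arm --rows '[[[0.35, 0.03, 0], 0, 0], [[0.35, 0.04, 0], 0, 0], [[0.35, 0.04, 0], 0, 0], [[0.35, 0.04, 0], 0, 0], [[0.35, 0.04, 0], 0, 0], [[0.35, 0.04, 0], 0, 0], [[0.35, 0.05, 0], 0, 0], [[0.35, 0.05, 0], 0, 0], [[0.35, 0.05, 0], 0, 0]]'

```text
clock: 8.02
ee_pos: [0.565, 0.223, 0.1135]
tcp_rot: [-90.0, 0.0, 6.1]
wrist_force: [-0.6, 0.8, 0.3]
finger_gap: 0.0003
```

Emit:
move_arm --rows '[[[0.33, 0.2, 0], 0, 0], [[0.33, 0.22, 0], 0, 0], [[0.33, 0.23, 0], 0, 0], [[0.33, 0.24, 0], 0, 0], [[0.33, 0.24, 0], 0, 0], [[0.33, 0.24, 0], 0, 0]]'

```text
clock: 8.52
ee_pos: [0.5847, 0.2251, 0.0998]
tcp_rot: [-90.0, 0.0, 6.1]
wrist_force: [-1.4, -0.2, 0.0]
finger_gap: 0.0006
```

```bash
python3 - <<'E'
from h import *
st(); p=arm.capture("scene"); g=p["image"][170:330,290:450]
cv2.imwrite("pics/s5.png",cv2.resize(g[:,:,::-1],None,fx=3.7,fy=3.7,interpolation=cv2.INTER_CUBIC))
E
```

```text
t 8.52 u 31.9 v 0.8 z 99.8 mm F [-1.4 -0.2  0. ]
```

View pics/s5.png

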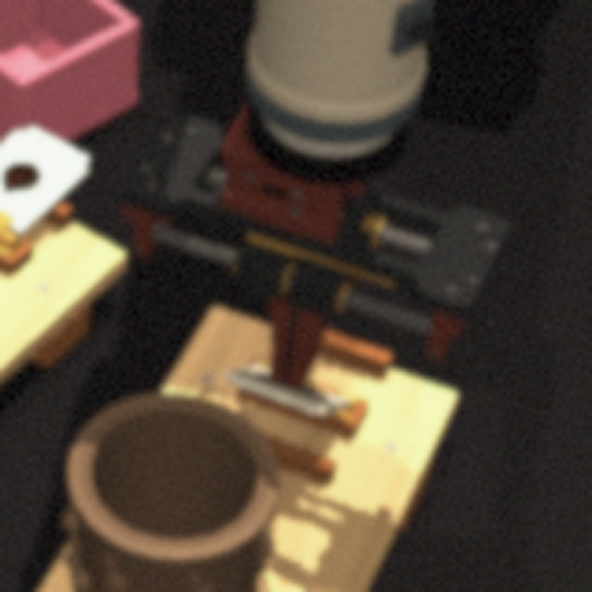

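The tag is past upright (edge-on at about row 395 of the crop). I'll keep pressing it down.

Emit:
move_arm --rows '[[[0.3, 0.3, 0], 0, 0], [[0.3, 0.33, 0], 0, 0], [[0.3, 0.33, 0], 0, 0], [[0.3, 0.33, 0], 0, 0], [[0.3, 0.35, 0], 0, 0], [[0.3, 0.35, 0], 0, 0], [[0.05, 0.3, 0], 0, 0], [[0.05, 0.3, 0], 0, 0], [[0.05, 0.3, 0], 0, 0]]'

```text
clock: 9.32
ee_pos: [0.6041, 0.2272, 0.071]
tcp_rot: [-90.0, -0.0, 6.1]
wrist_force: [0.3, -0.3, 0.4]
finger_gap: 0.0007
```

Emit:
move_arm --rows '[[[0, 0.25, 0], 0, 0], [[0, 0.2, 0], 0, 0], [[0, 0.15, 0], 0, 0]]'

```text
clock: 9.57
ee_pos: [0.6038, 0.2272, 0.065]
tcp_rot: [-90.0, -0.0, 6.1]
wrist_force: [-0.1, 0.3, 1.0]
finger_gap: 0.0002
```

```bash
python3 -c "
from h import *
st()"
```

```text
t 9.57 u 51.1 v 0.8 z 65.0 mm F [-0.1  0.3  1. ]
```

Next, go down in small steps until the resistance rises (level should be at 60.5 mm).

Emit:
move_arm --rows '[[[0, 0.1, 0], 0, 0], [[0, 0.1, 0], 0, 0], [[0, 0.1, 0], 0, 0]]'

```text
clock: 9.82
ee_pos: [0.6039, 0.2273, 0.0624]
tcp_rot: [-90.0, -0.0, 6.1]
wrist_force: [-0.1, 0.0, 0.7]
finger_gap: 0.0005
```

Emit:
move_arm --rows '[[[0, 0.08, 0], 0, 0], [[0, 0.05, 0], 0, 0]]'

```text
clock: 9.98
ee_pos: [0.6039, 0.2272, 0.0609]
tcp_rot: [-90.0, -0.0, 6.1]
wrist_force: [0.6, 0.2, 0.8]
finger_gap: 0.0008
```

```bash
python3 -c "
from h import *
st()"
```

```text
t 9.98 u 51.2 v 0.8 z 60.9 mm F [0.6 0.2 0.8]
```

Emit:
move_arm --rows '[[[0, 0.06, 0], 0, 0], [[0, 0, 0], 0, 0]]'

```text
clock: 10.15
ee_pos: [0.6039, 0.2272, 0.0609]
tcp_rot: [-90.0, -0.0, 6.1]
wrist_force: [-0.7, -0.3, 3.4]
finger_gap: 0.0
```

Emit:
move_arm --rows '[[[0, -0.5, 0], 0, 0], [[0, -2, 0], 0, 0], [[0, -2.5, 0], 0, 0], [[-1.5, -2.5, 0], 0, 0], [[-2.5, -2.5, 0], 0, 0], [[-3, -2, 0], 0, 0], [[-3, -1, 0], 0, 0], [[-3, -1, 0], 0, 0], [[-2, 0, 0], 0, 0], [[0, 0, 0], 0, 0], [[0, 0, 0], 0, 0], [[0, 0, 0], 0, 0]]'

```text
clock: 11.15
ee_pos: [0.4551, 0.2113, 0.2001]
tcp_rot: [-90.0, -0.0, 6.1]
wrist_force: [0.5, 0.6, -0.4]
finger_gap: 0.0006
```

```bash
python3 - <<'E'
from h import *
st(); p=arm.capture("scene"); q=arm.capture("top")
g=cv2.resize(p["image"][150:400,100:425,::-1],(520,400),interpolation=cv2.INTER_CUBIC)
k=cv2.resize(q["image"][150:300,225:325,::-1],(267,400),interpolation=cv2.INTER_CUBIC)
cv2.imwrite("pics/f.png",np.hstack([g,k]))
z=[("vase",.04),("bowl",.04),("box",.04),("tub",0)]
for n,h in z: print(n,[(np.round(d["position"]),np.round(atz(q,d["position"],h),3)) for d in arm.place_of(q,n)])
print(proj(p,[.5531+.0796,.221+.0084,.058]),[np.round(d["position"]) for d in arm.place_of(p,"vase_tag_edge")])
E
```

```text
t 11.15 u -98.5 v 0.7 z 200.1 mm F [ 0.5  0.6 -0.4]
vase [(array([193., 268.]), array([0.733, 0.22 , 0.04 ]))]
bowl [(array([201., 354.]), array([ 0.706, -0.015,  0.04 ]))]
box [(array([188., 443.]), array([ 0.739, -0.257,  0.04 ])), (array([326., 378.]), array([ 0.369, -0.068,  0.04 ])), (array([317., 459.]), array([ 0.391, -0.28 ,  0.04 ])), (array([225., 355.]), array([ 0.639, -0.015,  0.04 ]))]
tub [(array([288., 176.]), array([0.48 , 0.474, 0.   ]))]
(np.float64(300.7946672364721), np.float64(356.10407600123006)) [array([302., 357.]), array([207., 309.])]
```

View pics/f.png

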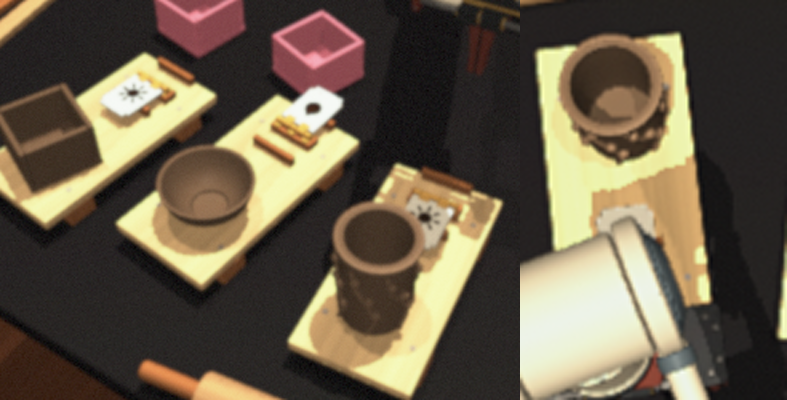

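The tag lies level with the sun up, the stop was felt at 60.9 mm (nominal 60.5 mm), and the arm is clear. I'm handing the job in.

```bash
python3 -c "
from h import *
print(arm.job_done()); st()"
```

```text
the job is handed in; nothing more can be done
None
the job is handed in; nothing more can be done
```

The cylinder's tag is flipped over with the sun showing, and the job is handed in, at about 11 s on the robot's clock. I used the closed fingertips: lifted the free end, followed its arc past upright and pressed it down on the far side. Then I withdrew to about 0.2 m height.

**Tag:** I felt the stop at 60.9 mm, against the 60.5 mm given for lying level. In the last scene picture its free end is within about 2 px of where a flipped tag should be, with the sun up.

**Forces:** The highest reading was about 8 N at first contact. It was under about 4 N otherwise, and about zero once clear. Forces were only read at the end of each move call, so a brief higher peak in between is possible.

**Other items:** The other two tags and the pots look unmoved in the picture. The networks put the pots and tub within about 3 to 12 mm of their first readings. I read that spread as detector noise, since nothing was touched near them, but the top view cannot confirm it more closely.

**Disagreement:** My first image fit put the tag's starting angle at about 0.22 rad. The wrist view and the contact point suggested about 0.35 rad, and I used that.

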